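# Clear two piles and set up a current-transformer test

### The arm

A 6-joint arm with a two-finger parallel gripper is mounted at the origin on the work surface. World frame = base frame: x ahead of the robot, y to its left, z up, the work surface at z = 0. Lengths are in m, angles in rad, forces in N, time in s.
With the tool pointing down it reaches from about 0.3 to 0.875 m from the base axis. Payload 6.4 kg.
Tool frame: the origin (TCP) lies at the very end of the fingers, on their centre line; the grasp point (between the pads) lies 19 mm behind it; z points along the fingers, y is the line along which they close (so a half turn about z gives the same grasp; the last joint's range is limited). The gripper opens to 85 mm and grips with 20 to 120 N. Pads are 22 mm wide; open, the fingers measure 114 mm over their backs; the gripper's body (76 mm by 85 mm) begins 54 mm behind the grasp point. The pads swing forward as they close: fully open they stand 13 mm farther back than shut.
Start: joints at [1.085, 0.181, 1.607, -0, 1.354, -0.206], TCP at [0.159, 0.553, 0.231] pointing down, gripper open.
Joint ranges: [-2.99, 2.99], [-0.89, 2.07], [0.3, 2.58], [-1.14, 4.28], [0, 2.63], [-3.12, 3.12]. Speed limits (rad/s): [2.57, 2.57, 3.01, 3.14, 3.14, 3.14].

### API

Orientations are given as a unit quaternion [w, x, y, z].
In Python, from bench import ctrl gives the robot as it stands.
- The arm moves only by the tool jog_arm, never from a script. Its argument "series" is a list that holds one entry, the list of rows, each a list of 7 numbers: the shift along the tool's x, y, z in mm, then the turn, a rotation vector about the tool's x, y, z in rad, then the finger opening in mm, from 0 to 85.4. In form: [[[tx, ty, tz, rx, ry, rz, gripper], ...]]. A call has exactly 10 rows; each row shifts and turns the commanded pose from where the row before left it, along the tool's axes as they then stand; what a row does not reach is not made up. A row lasts 1/10 s, in which the tool goes at most 50 mm and 8.59 degrees, less where a joint would pass 70% of its speed; a pose out of reach is approached as far as the arm can. A call with a gripper value outside its range is refused whole. The fingers move at their own pace and stop on an object; the grip force is fixed at half the most. Time passes only in rows, so rows that do not move let the fingers close, or fill a call up. It gives the time, the measured TCP pose, the force, the opening and the grip force at its end, in the units of the state.
- ctrl.get_obs(): the state, without advancing time (a new reading comes with each control period).
- ctrl.camera(name): name is "scene" or "top"; returns a dict with "frame" (384x512x3 uint8, blue, green, red), "z_map" (384x512 float32, m along the optical axis (not along the pixel's ray), 0 where there is no reading), "fx", "fy", "cx", "cy" (pixels), "xyz" and "rotation" of the camera in the world. Camera axes: x right, y down, z forward; pixel columns grow to the right and rows downward; lengths in m; the calibration is good to about 2 mm. A picture is of the moment at which its call begins.
- ctrl.hand_in(): hands the job in; it is judged then, once.
The state is a dict: "time_s": time; "q": joint angles; "dq": joint speeds; "joint_efforts": joint torques, N m; "eef_pos": TCP position; "eef_rot": TCP orientation; "wrist_force": force on the tool from outside, world axes, zero at the start; "torque": the same for the moment, N m; "opening": opening from 0.0 (shut) to 1.0 (fully open); "grasp_force": force on a finger pad.
Only numpy, scipy, OpenCV 4.12 (cv2) and the standard library are available. Lean on these libraries where they do the work, as an engineer would, in place of code of your own. Each camera call takes 0.05 s, during which the arm holds its last target. There are 200 camera calls.

### The job

The parts for a current-transformer test lie in two piles on the plywood board. Take the piles apart: stand the copper tube in the bore of the brass block, down to its black mark, and only then thread the ferrite ring over it so that it lies flat on the block; set the finned heat sink fins up on the pad of the steel cold plate and the grey die-cast box lid up between the end rails of the white carrier, both centred and squared up with their plates. Set the parts down rather than dropping them, and leave the blue capacitor can where it stands.

Things in the scene. Friction and masses are not known exactly. Their poses are not given: they have to be found in the camera images.
- tube: copper tube, 22 mm outside diameter, 72 mm long, ends chamfered, a black band round its middle (the insertion mark, 36 mm from either end; both ends alike). About 0.08 kg. At the start it stands upright on the heat sink or on the box. Origin: its centre, at the mark; z along the tube.
- core: dark grey ferrite ring, 54 mm outside and 36 mm inside diameter, 22 mm high. About 0.12 kg. At the start it lies flat on whichever of heat sink and box does not carry the tube. Origin: its centre (middle of the hole, half height); z along its axis.
- heatsink: bare aluminium heat sink, 80 (x) x 56 (y) x 30 mm high: an 8 mm base plate with seven fins that run along x; the outer fins are flush with the long sides. About 0.25 kg; can be gripped across y. At the start it lies on the 12 mm plywood board, the bottom of one pile. Origin: centre of its underside; z up.
- box: grey painted die-cast box with a closed lid and four dark screw heads on top, 72 (x) x 56 (y) x 30 mm high. About 0.25 kg; can be gripped across y. At the start it lies on the 12 mm plywood board, the bottom of the other pile. Origin: centre of its underside; z up.
- block: brass terminal block, fixed to the bench, 70 x 70 mm and 45 mm high, with one upright blind bore in the middle of its top: 25 mm diameter, 36 mm deep, mouth chamfered 3 mm. A tube that stands on the floor of the bore has its mark level with the block's top. Origin: centre of its underside (bore axis), on the bench; z up.
- coldplate: steel cold plate, fixed to the bench, 110 (x) x 80 (y) x 12 mm high, with two brass hose stubs on one end and a grey pad 90 x 66 mm, flush, in the middle of its top. The heat sink's place, its length along the plate's x (either way round). Origin: centre of its underside, on the bench; z up.
- carrier: white plastic carrier, fixed to the bench: a floor plate 112 (x) x 80 (y) x 5 mm with a 10 mm wide rail across each x end, 12 mm high over the bench; 92 mm free between the rails, the long sides open. The box's place, its length along the carrier's x (either way round). Origin: centre of its underside, on the bench; z up.
- capacitor: blue capacitor can, 32 mm diameter, 40 mm high, loose, standing on the plywood board. Not to be moved. Origin: centre of its underside.
Not all that is in view belongs to the job. Leave any green look-alike of the heatsink alone.

How it is judged:
On the way, in this order (a step that is already met when the one before it is completed fails the run):
1. the tube stands in the bore down to its mark, the ring not yet on the block (horizontal distance between tube and block below 0.006 m and z of tube in the frame of block between 0.04 and 0.048 m and (angle between tube's own z axis and vertical below 0.15 rad or angle between tube's own z axis and vertical above 2.99159 rad) and horizontal distance between core and block above 0.06 m), for 0.2 s.
2. the ring lies on the block round the tube (horizontal distance between tube and block below 0.006 m and z of tube in the frame of block between 0.04 and 0.048 m and (angle between tube's own z axis and vertical below 0.15 rad or angle between tube's own z axis and vertical above 2.99159 rad) and horizontal distance between core and block below 0.01 m and z of core in the frame of block between 0.052 and 0.06 m), for 0.2 s.
At the end, for the whole second after the job is handed in: Tube in bore: mark at most 3 mm over, 5 mm under the block top, axis within 6 mm, tilt < 0.15. Ring flat on block round it, within 10 mm. Heat sink (10 mm) and box (12 mm) centred on cold plate and carrier, upright, flat, turned < 0.2 rad. All heights within 4 mm; all at rest (all of step 2 and horizontal distance between heatsink and coldplate below 0.01 m and z of heatsink in the frame of coldplate between 0.008 and 0.016 m and angle between each of heatsink, box's own z axis and vertical below 0.08 rad and angle between the x axis of heatsink and the x axis of coldplate, either way round below 0.2 rad and horizontal distance between box and carrier below 0.012 m and z of box in the frame of carrier between 0.001 and 0.009 m and angle between the x axis of box and the x axis of carrier, either way round below 0.2 rad and linear speed of each of tube, core, heatsink, box below 0.02 m/s); the robot touches nothing.
It fails at once if a part is dropped (moves faster than 0.6 m/s with no finger touching it: a fall of about 18 mm) ((linear speed of tube above 0.6 m/s and contact force between the fingers and tube below 0.01 N) or (linear speed of core above 0.6 m/s and contact force between the fingers and core below 0.01 N) or (linear speed of heatsink above 0.6 m/s and contact force between the fingers and heatsink below 0.01 N) or (linear speed of box above 0.6 m/s and contact force between the fingers and box below 0.01 N)).
It fails at once if the capacitor can is moved more than 25 mm or knocked over (distance of capacitor from where it was at the start of the episode above 0.025 m or angle between capacitor's own z axis and vertical above 0.5 rad).
It also fails if it takes over 115 s, if anything falls off the work surface, if the arm or the gripper's body presses on something with over 40 N, if the wrist force passes 120 N, or if a joint passes its speed limit or range.

## Working session

There is one attempt and no reset: what is moved stays moved. The work goes in short steps, Python scripts to look and compute and a tool call to move; the robot and the scene stay as the last step left them, time stands still between calls to the robot, and variables do not carry over. Pictures are saved under pics/ and viewed, at most 14 in all, crops included, and the job is handed in when it is done.

Besides the shell and the picture viewer there is one more tool, called after "Emit:" by a JSON object that holds its "method" and its "body". jog_arm: Moves the arm, as the interface text tells. Its arguments: {"type":"object","properties":{"series":{"type":"array"}},"required":["series"]}

```bash
ls; mkdir -p pics
cat > h.py <<'E'
import numpy as np, cv2
from bench import ctrl
def snap(n):
    c=ctrl.camera(n); np.savez(f'{n}.npz',**c); return c
def pts(c):
    v,u=np.mgrid[0:c['z_map'].shape[0],0:c['z_map'].shape[1]]
    z=c['z_map']; P=np.stack([(u-c['cx'])/c['fx']*z,(v-c['cy'])/c['fy']*z,z],-1)
    return P@np.array(c['rotation']).T+np.array(c['xyz'])
E
python3 - <<'E'
from h import *
print(ctrl.get_obs())
for n in('scene','top'):
    c=snap(n); print(n,c['xyz'],c['rotation'],c['fx'],c['cx'],c['cy'])
    cv2.imwrite(f'pics/{n}0.png',cv2.resize(c['frame'],(800,600),interpolation=cv2.INTER_CUBIC))
E
```

```text
pics
{'time_s': 0.0, 'q': array([ 1.08469910e+00,  1.81557824e-01,  1.60798028e+00,  2.73092641e-05,
        1.35379499e+00, -2.06306042e-01]), 'dq': array([ 0.00106116,  0.00227223, -0.00050928, -0.00116166, -0.00289579,
       -0.00273304]), 'joint_efforts': array([-2.51728879e-04, -4.44849193e+01, -3.51336730e+01, -4.29338161e-04,
        9.06161964e-03,  3.23130894e-05]), 'eef_pos': array([0.15851109, 0.55216151, 0.23038811]), 'eef_rot': array([-3.07830753e-04,  1.39442595e-01,  9.90229774e-01, -8.14066117e-04]), 'wrist_force': array([-0.55605275, -0.35525229,  0.11926792]), 'torque': array([-0.02174952, -0.01056885, -0.04131603]), 'grasp_force': 0.0, 'opening': 0.998214269383272}
scene [ 1.13811254 -0.45170765  0.72300507] [-0.37813737  0.78830451  0.44163265 -0.20136715] 469.352009514186 260.977785680746 192.08216314549827
top [ 0.28838917 -0.01054144  1.21475629] [ 0.05754838 -0.70079014  0.70980246 -0.0419742 ] 419.8373572683576 259.916357865412 192.57914264066406
```

Run:
```python
s=open('h.py').read().replace("np.array(c['rotation']).T","Rot.from_quat(np.array(c['rotation'])[[1,2,3,0]]).as_matrix().T").replace("import numpy","from scipy.spatial.transform import Rotation as Rot\nimport numpy",1)
open('h.py','w').write(s)
```

```text
(no output)
```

View pics/top0.png

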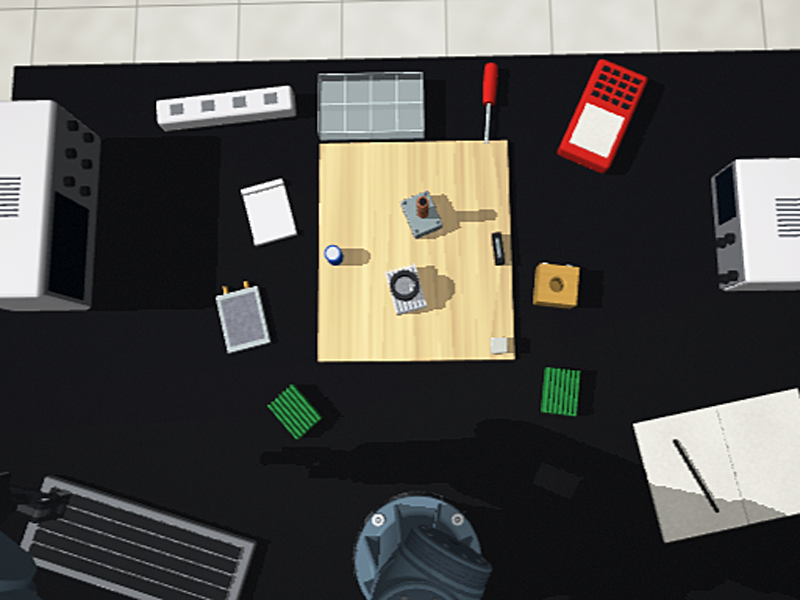

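View pics/scene0.png

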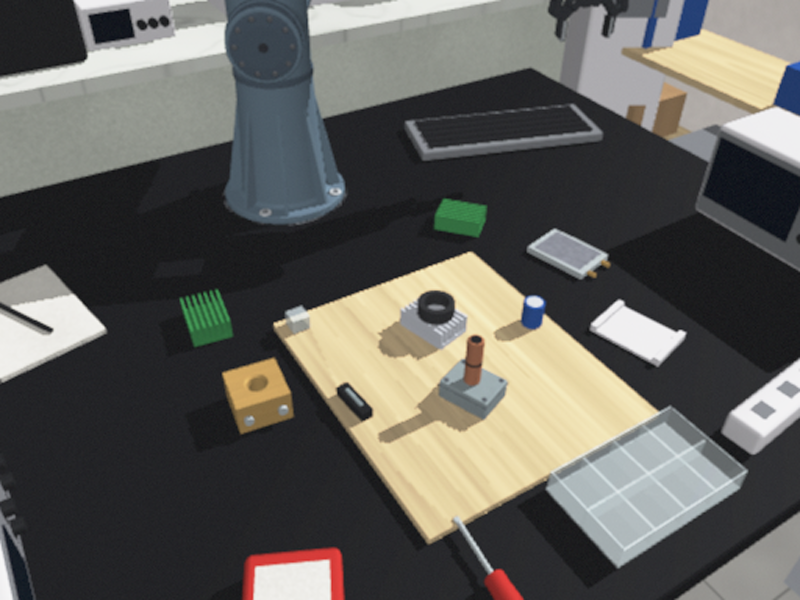

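Top view (800×600 px): the box with the tube on it is at (421,214) and the heat sink with the ring at (405,287). The block is at (556,285), the cold plate at (243,319) with its stubs up-image, the carrier at (269,212) and the can at (334,255). Possible confusions: for the heat sink, the green look-alikes at (294,411) and (561,391); for the carrier, the white power strip at (226,107); for the box, the grey cube at (499,345). I'm choosing the bare aluminium one under the ring and the grey box with screws under the tube.

```bash
cat > m.py <<'E'
from h import *
# name: (approx px in 800x600 of top, radius m, zlo, zhi)
def rect(P,x,y,r,lo,hi):
    m=(np.hypot(P[...,0]-x,P[...,1]-y)<r)&(P[...,2]>lo)&(P[...,2]<hi)
    Q=P[m]; 
    if len(Q)<6: return None
    (c,s,a)=cv2.minAreaRect((Q[:,:2]*1000).astype(np.float32))
    if s[0]<s[1]: s=s[::-1]; a+=90
    return np.round(c,1),np.round(s,1),round((a+90)%180-90,1),'z',round(float(np.median(Q[:,2]))*1000,1),len(Q)
E
python3 - <<'E'
from m import *
A={n:dict(np.load(n+'.npz')) for n in('scene','top')}
PT={n:pts(A[n]) for n in A}
T=PT['top']
for n,u,v,r,lo,hi in [('box',412,226,.06,.034,.05),('tube',423,200,.03,.09,.13),('sink',408,305,.06,.034,.05),('core',403,284,.045,.055,.075),('block',556,280,.06,.038,.052),('cold',243,319,.075,.007,.02),('carfloor',269,212,.08,.0025,.009),('carrails',269,212,.08,.009,.02),('cap',334,252,.03,.045,.06),('green1',294,411,.06,.02,.05),('green2',561,391,.06,.02,.05),('board',450,330,.02,0,.02),('bench',300,360,.02,-.01,.01)]:
    p=T[int(v/1.5625),int(u/1.5625)]; print(n,np.round(p*1000))
    for k in PT: print('   ',k,rect(PT[k],p[0],p[1],r,lo,hi))
c=A['top']['frame'][110:220,130:390]; cv2.imwrite('pics/crop1.png',cv2.resize(c,(780,330),interpolation=cv2.INTER_CUBIC))
E
```

```text
box [595.   4.  43.]
    scene (array([619.4, -16.1]), array([71.6, 58.9]), 22.5, 'z', 40.8, 571)
    top (array([619.6, -13.2]), array([72.4, 56.5]), 22.8, 'z', 40.9, 356)
tube [623. -16. 108.]
    scene (array([619. , -20.1]), array([21. , 20.3]), -3.8, 'z', 109.1, 152)
    top (array([618.6, -15.6]), array([21.5, 20.3]), 52.2, 'z', 112.1, 64)
sink [451.  12.  21.]
    scene (array([474.4,  12. ]), array([73.4, 56.4]), 18.1, 'z', 40.8, 319)
    top (array([471.3,  15.5]), array([63.4, 55.8]), 14.6, 'z', 41.4, 139)
core [491.  23.  23.]
    scene (array([482.8,  15. ]), array([53.6, 52. ]), -63.0, 'z', 62.2, 260)
    top (array([482.1,  19. ]), array([51.8, 50.3]), -0.5, 'z', 62.8, 169)
block [ 494. -260.   15.]
    scene (array([ 482. , -260.2]), array([74.7, 70.4]), -7.3, 'z', 44.2, 901)
    top (array([ 482.5, -257. ]), array([71.5, 70.6]), 82.6, 'z', 44.3, 572)
cold [430. 320.  12.]
    scene (array([435.7, 318.2]), array([124.1,  86.7]), 10.7, 'z', 11.1, 795)
    top (array([437.6, 323. ]), array([124.3,  80.4]), 13.5, 'z', 11.6, 1021)
carfloor [637. 275.   6.]
    scene (array
[... 502 characters left out ...]
61. 218.  29.]
    scene (array([260. , 216.3]), array([80.7, 63.5]), 40.5, 'z', 27.9, 409)
    top (array([260.9, 220. ]), array([80.1, 56.7]), 42.0, 'z', 28.6, 340)
green2 [ 291. -259.   29.]
    scene (array([ 290.7, -261.9]), array([88.1, 56.1]), -7.4, 'z', 29.0, 325)
    top (array([ 291.3, -258.3]), array([79.8, 56.9]), -7.7, 'z', 28.2, 379)
board [404. -65.  14.]
    scene (array([404.2, -65.5]), array([37.8, 37.4]), -70.8, 'z', 11.6, 151)
    top (array([403.5, -63.6]), array([38. , 37.3]), -2.1, 'z', 11.5, 147)
bench [354. 214.  -4.]
    scene (array([354.6, 214.6]), array([37. , 34.6]), 65.9, 'z', -0.8, 105)
    top (array([354.3, 214.3]), array([38.4, 35.1]), 89.2, 'z', -0.6, 146)
```

View pics/crop1.png

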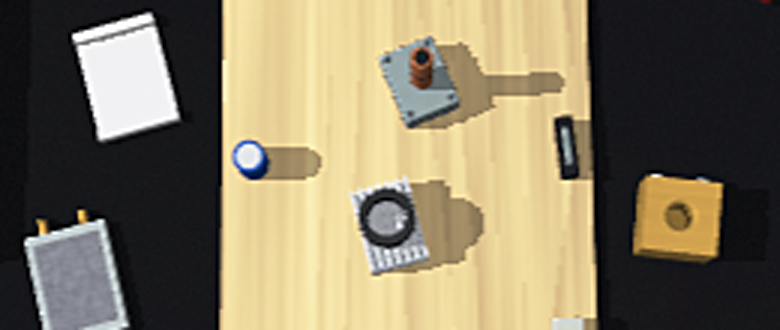

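The crop confirms the choice: the grey box with four screws carries the tube at about (418,70), and the bare sink carries the ring at about (388,218). Sizes and heights agree with the text. The two cameras differ by about 4 mm in y, so I'll use their mean, and differences within one camera for placing.

```bash
cat > go.py <<'E'
from h import *
import sys
def go(x,y,z,yaw=None,o=None):
    "shift in tool axes (mm) as of now, and turn about tool z to bring tool-y yaw(deg) there"
    o=o or ctrl.get_obs(); R=Rot.from_quat(np.array(o['eef_rot'])[[1,2,3,0]]).as_matrix()
    yw=np.degrees(np.arctan2(R[1,1],R[0,1])); d=np.array([x,y,z])-o['eef_pos']*1000
    c=np.cos(np.radians(yw)); s=np.sin(np.radians(yw))
    print('t',round(o['time_s'],2),'pos',np.round(o['eef_pos']*1000,1),'yaw',round(yw,2),'tilt',np.round(R[:2,2],4),'grip',round(o['opening']*85.4,1),round(float(o['grasp_force']),1))
    print(' shift now-axes',np.round([s*d[0]-c*d[1],c*d[0]+s*d[1],-d[2]],1))
    if yaw is not None:
        t=-(yaw-yw+90)%180-0; t=((-(yaw-yw)+90)%180)-90; y2=np.radians(yw-t); c,s=np.cos(y2),np.sin(y2)
        print(' turn',round(np.radians(t),3),'then shift',np.round([s*d[0]-c*d[1],c*d[0]+s*d[1],-d[2]],1))
if __name__=='__main__': go(*map(float,sys.argv[1:]))
E
python3 go.py 618.8 -17.9 150
```

```text
t 0.1 pos [158.5 552.2 230.5] yaw 73.97 tilt [-0.0007 -0.0014] grip 85.8 0.0
 shift now-axes [ 599.8 -420.8   80.5]
```

```bash
sed -i 's/s\*d\[0\]-c\*d\[1\]/-s*d[0]+c*d[1]/g; s/t=-(yaw-yw+90)%180-0; //' go.py; python3 go.py 618.8 -17.9 150
```

```text
t 0.1 pos [158.5 552.2 230.5] yaw 73.97 tilt [-0.0007 -0.0014] grip 85.8 0.0
 shift now-axes [-599.8 -420.8   80.5]
```

Emit:
{"method": "jog_arm", "body": {"series": [[[-30, -21, 4, 0, 0, 0, 85], [-30, -21, 4, 0, 0, 0, 85], [-30, -21, 4, 0, 0, 0, 85], [-30, -21, 4, 0, 0, 0, 85], [-30, -21, 4, 0, 0, 0, 85], [-30, -21, 4, 0, 0, 0, 85], [-30, -21, 4, 0, 0, 0, 85], [-30, -21, 4, 0, 0, 0, 85], [-30, -21, 4, 0, 0, 0, 85], [-30, -21, 4, 0, 0, 0, 85]]]}}

```text
time_s: 1.1
eef_pos: [0.3896, 0.2666, 0.1909]
eef_rot: [-0.0, 0.139, 0.99, -0.0]
wrist_force: [0.2, 1.2, 0.2]
opening: 0.992
grasp_force: 0.0
```

Emit:
{"method": "jog_arm", "body": {"series": [[[-30, -21, 4, 0, 0, 0, 85], [-30, -21, 4, 0, 0, 0, 85], [-30, -21, 4, 0, 0, 0, 85], [-30, -21, 4, 0, 0, 0, 85], [-30, -21, 4, 0, 0, 0, 85], [-30, -21, 4, 0, 0, 0, 85], [-30, -21, 4, 0, 0, 0, 85], [-30, -21, 4, 0, 0, 0, 85], [-30, -21, 4, 0, 0, 0, 85], [-30, -21, 4, 0, 0, 0, 85]]]}}

```text
time_s: 2.1
eef_pos: [0.6199, -0.018, 0.1506]
eef_rot: [-0.0, 0.14, 0.99, 0.0]
wrist_force: [0.0, 0.8, 0.2]
opening: 0.998
grasp_force: 0.0
```

```bash
python3 go.py 618.8 -17.9 84
```

```text
t 2.1 pos [619.9 -18.  150.6] yaw 73.96 tilt [-0.0009  0.0003] grip 85.2 0.0
 shift now-axes [ 1.1 -0.2 66.6]
```

Emit:
{"method": "jog_arm", "body": {"series": [[[1, 0, 17, 0, 0, 0, 85], [0, 0, 20, 0, 0, 0, 85], [0, 0, 20, 0, 0, 0, 85], [0, 0, 10, 0, 0, 0, 60], [0, 0, 0, 0, 0, 0, 10], [0, 0, 0, 0, 0, 0, 10], [0, 0, 0, 0, 0, 0, 10], [0, 0, 0, 0, 0, 0, 10], [0, 0, 0, 0, 0, 0, 10], [0, 0, 0, 0, 0, 0, 10]]]}}

```text
time_s: 3.1
eef_pos: [0.6196, -0.0166, 0.0858]
eef_rot: [0.001, 0.139, 0.99, -0.0]
wrist_force: [-1.4, 0.5, 6.3]
opening: 0.234
grasp_force: 59.2
```

Emit:
{"method": "jog_arm", "body": {"series": [[[0, 0, 0, 0, 0, 0, 10], [0, 0, -10, 0, 0, 0, 10], [0, 0, -20, 0, 0, 0, 10], [0, 0, -20, 0, 0, 0, 10], [0, 0, 0, 0, 0, 0, 10], [0, 0, 0, 0, 0, 0, 10], [0, 0, 0, 0, 0, 0, 10], [0, 0, 0, 0, 0, 0, 10], [0, 0, 0, 0, 0, 0, 10], [0, 0, 0, 0, 0, 0, 10]]]}}

```text
time_s: 4.1
eef_pos: [0.6182, -0.0164, 0.1336]
eef_rot: [-0.001, 0.139, 0.99, 0.0]
wrist_force: [0.5, -0.6, -0.1]
opening: 0.235
grasp_force: 58.6
```

Run:
```python
from m import *; from go import go
go(482.2,-258.6,134)
for n in('scene','top'):
    c=snap(n);P=pts(c); print(n,'box',rect(P,.619,-.0165,.06,.03,.05)); print('tube low',rect(P,.6195,-.018,.03,.082,.108))
    print('sink',rect(P,.473,.0135,.06,.03,.05))
    Q=P[(np.hypot(P[...,0]-.482,P[...,1]+.2586)<.06)&(abs(P[...,2]-.0445)<.003)]
    H,xe,ye=np.histogram2d(Q[:,0],Q[:,1],1); print('top-face bbox mid',[(np.percentile(Q[:,i],1)+np.percentile(Q[:,i],99))/2 for i in(0,1)])
    if n=='scene':
        v,u=np.argwhere(np.hypot(P[...,0]-.6195,P[...,1]+.018)<.04).mean(0).astype(int); 
        cv2.imwrite('pics/t1.png',cv2.resize(c['frame'][v-70:v+70,u-90:u+90],(720,560),interpolation=cv2.INTER_CUBIC))
```

```text
t 4.1 pos [618.2 -16.4 133.6] yaw 73.97 tilt [-0.001   0.0002] grip 20.1 58.6
 shift now-axes [  63.8 -270.4   -0.4]
scene box (array([619.1, -15.9]), array([73.3, 60. ]), 21.3, 'z', 40.6, 834)
tube low (array([620.8, -23.1]), array([22. , 11.6]), 41.7, 'z', 99.2, 73)
sink (array([478.3,  14.3]), array([83.1, 59.2]), 13.7, 'z', 39.9, 435)
top-face bbox mid [np.float64(0.4818720330247184), np.float64(-0.2601855650206005)]
top box None
tube low None
sink None
top-face bbox mid [np.float64(0.4824442938717907), np.float64(-0.2571853182439761)]
```

View pics/t1.png

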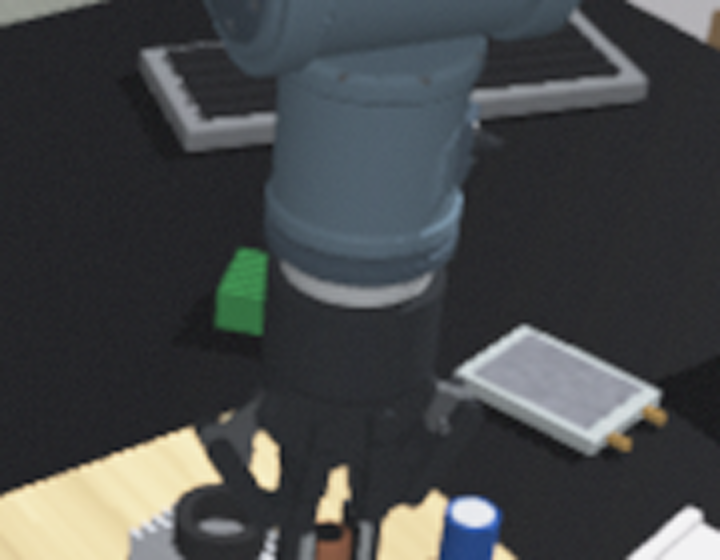

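Held tube (about (332,540) in the crop) hangs upright between the pads. At the grip it was at y≈-16.4, so the top camera is within about 1 mm and the scene camera is about 3.7 mm low in y. Corrected block axis is about (482.5, -257.3).

Emit:
{"method": "jog_arm", "body": {"series": [[[8, -34, 0, 0, 0, 0, 10], [8, -34, 0, 0, 0, 0, 10], [8, -34, 0, 0, 0, 0, 10], [8, -34, 0, 0, 0, 0, 10], [8, -34, 0, 0, 0, 0, 10], [8, -34, 0, 0, 0, 0, 10], [8, -34, 0, 0, 0, 0, 10], [7, -31, 10, 0, 0, 0, 10], [0, 0, 10, 0, 0, 0, 10], [0, 0, 0, 0, 0, 0, 10]]]}}

```text
time_s: 5.2
eef_pos: [0.4825, -0.2573, 0.1128]
eef_rot: [-0.001, 0.14, 0.99, 0.001]
wrist_force: [0.7, 0.9, -0.6]
opening: 0.237
grasp_force: 58.8
```

Run:
```python
from h import *; from go import go
go(483,-257.3,53)
c=snap('scene');P=pts(c)
v,u=np.argwhere(np.hypot(P[...,0]-.482,P[...,1]+.2586)<.05).mean(0).astype(int);print(u,v)
cv2.imwrite('pics/t2.png',cv2.resize(c['frame'][max(v-70,0):v+50,max(u-75,0):u+75],(750,600),interpolation=cv2.INTER_CUBIC))
```

```text
t 5.2 pos [ 482.5 -257.3  112.8] yaw 73.85 tilt [-0.002   0.0021] grip 20.2 58.8
 shift now-axes [-0.5  0.2 59.8]
143 142
```

View pics/t2.png

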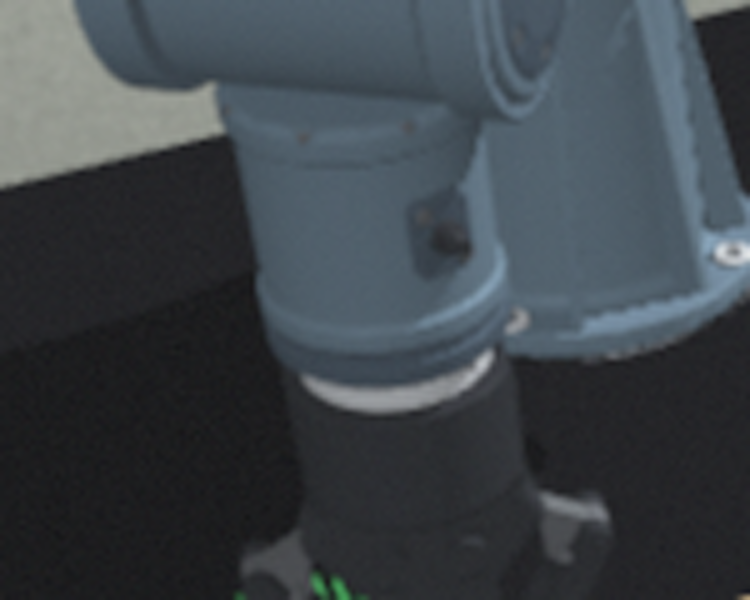

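The crop caught only the arm above; no use. I'll descend gently and watch the force.

Emit:
{"method": "jog_arm", "body": {"series": [[[-0.5, 0, 12, 0, 0, 0, 10], [0, 0, 10, 0, 0, 0, 10], [0, 0, 4, 0, 0, 0, 10], [0, 0, 3, 0, 0, 0, 10], [0, 0, 3, 0, 0, 0, 10], [0, 0, 0, 0, 0, 0, 10], [0, 0, 0, 0, 0, 0, 10], [0, 0, 0, 0, 0, 0, 10], [0, 0, 0, 0, 0, 0, 10], [0, 0, 0, 0, 0, 0, 10]]]}}

```text
time_s: 6.25
eef_pos: [0.4842, -0.2578, 0.0825]
eef_rot: [0.0, 0.139, 0.99, -0.0]
wrist_force: [0.0, -0.6, -1.0]
opening: 0.235
grasp_force: 58.9
```

Emit:
{"method": "jog_arm", "body": {"series": [[[0, 0, 4, 0, 0, 0, 10], [0, 0, 4, 0, 0, 0, 10], [0, 0, 4, 0, 0, 0, 10], [0, 0, 4, 0, 0, 0, 10], [0, 0, 4, 0, 0, 0, 10], [0, 0, 4, 0, 0, 0, 10], [0, 0, 2, 0, 0, 0, 10], [0, 0, 0, 0, 0, 0, 10], [0, 0, 0, 0, 0, 0, 10], [0, 0, 0, 0, 0, 0, 10]]]}}

```text
time_s: 7.25
eef_pos: [0.4843, -0.2579, 0.0565]
eef_rot: [0.0, 0.139, 0.99, -0.0]
wrist_force: [0.2, 0.1, -0.5]
opening: 0.233
grasp_force: 58.8
```

Emit:
{"method": "jog_arm", "body": {"series": [[[0, 0, 1, 0, 0, 0, 10], [0, 0, 1, 0, 0, 0, 10], [0, 0, 1, 0, 0, 0, 10], [0, 0, 0.5, 0, 0, 0, 10], [0, 0, 0, 0, 0, 0, 10], [0, 0, 0, 0, 0, 0, 10], [0, 0, 0, 0, 0, 0, 10], [0, 0, 0, 0, 0, 0, 10], [0, 0, 0, 0, 0, 0, 10], [0, 0, 0, 0, 0, 0, 10]]]}}

```text
time_s: 8.25
eef_pos: [0.4842, -0.2577, 0.0529]
eef_rot: [0.0, 0.139, 0.99, -0.0]
wrist_force: [0.5, 0.4, 0.4]
opening: 0.234
grasp_force: 59.1
```

Emit:
{"method": "jog_arm", "body": {"series": [[[0, 0, 0.8, 0, 0, 0, 10], [0, 0, 0, 0, 0, 0, 10], [0, 0, 0, 0, 0, 0, 10], [0, 0, 0, 0, 0, 0, 40], [0, 0, 0, 0, 0, 0, 60], [0, 0, 0, 0, 0, 0, 85], [0, 0, 0, 0, 0, 0, 85], [0, 0, -20, 0, 0, 0, 85], [0, 0, -30, 0, 0, 0, 85], [0, 0, -30, 0, 0, 0, 85]]]}}

```text
time_s: 9.25
eef_pos: [0.4836, -0.2573, 0.1322]
eef_rot: [-0.001, 0.139, 0.99, 0.0]
wrist_force: [0.2, 0.2, -0.3]
opening: 0.999
grasp_force: 0.0
```

```bash
python3 go.py 482.4 17.5 130
```

```text
t 9.25 pos [ 483.6 -257.3  132.2] yaw 73.97 tilt [-0.0013  0.0011] grip 85.3 0.0
 shift now-axes [ 77.1 263.8   2.2]
```

Emit:
{"method": "jog_arm", "body": {"series": [[[11, 38, 0, 0, 0, 0, 85], [11, 38, 0, 0, 0, 0, 85], [11, 38, 0, 0, 0, 0, 85], [11, 38, 0, 0, 0, 0, 85], [11, 38, 0, 0, 0, 0, 85], [11, 38, 0, 0, 0, 0, 85], [11, 37, 0, 0, 0, 0, 85], [0, 0, 0, 0, 0, 0, 85], [0, 0, 0, 0, 0, 0, 85], [0, 0, 0, 0, 0, 0, 85]]]}}

```text
time_s: 10.25
eef_pos: [0.4835, 0.0175, 0.132]
eef_rot: [0.0, 0.14, 0.99, -0.0]
wrist_force: [0.8, -0.9, 0.1]
opening: 0.997
grasp_force: 0.0
```

Run:
```python
from m import *; from go import go
go(482.3,18.4,42)
for n in('scene','top'):
    c=snap(n);P=pts(c); print(n,'box',rect(P,.619,-.0165,.06,.034,.05)); print('tube',rect(P,.4825,-.258,.03,.055,.1),P[...,2][np.hypot(P[...,0]-.4825,P[...,1]+.258)<.02].max()); print('core',rect(P,.4823,.0184,.045,.055,.07)); print('sink',rect(P,.475,.0135,.06,.034,.05))
    if n=='scene':
        v,u=np.argwhere((np.hypot(P[...,0]-.4825,P[...,1]+.258)<.05)&(P[...,2]>.04)).mean(0).astype(int)
        im=np.hstack([c['frame'][v-40:v+40,u-50:u+50],c['frame'][160:240,230:330]])
        cv2.imwrite('pics/t3.png',cv2.resize(im,(800,320),interpolation=cv2.INTER_CUBIC))
```

```text
t 10.25 pos [483.5  17.5 132. ] yaw 73.94 tilt [ 0.0002 -0.0004] grip 85.1 0.0
 shift now-axes [ 1.4  0.6 90. ]
scene box (array([619.6, -16.6]), array([71.7, 58.9]), 21.7, 'z', 40.7, 776)
tube (array([ 484.8, -260.8]), array([21.3, 19.2]), 61.0, 'z', 75.1, 166) 0.08347839221445752
core (array([483. ,  15.3]), array([54.1, 53.1]), 14.2, 'z', 62.2, 260)
sink (array([480.6,  10.1]), array([86.8, 57.9]), 23.1, 'z', 40.1, 425)
top box (array([654.1, -16.1]), array([32.5, 14.7]), 81.9, 'z', 40.5, 40)
tube (array([ 484., -256.]), array([21.4, 19.5]), -5.7, 'z', 78.9, 66) 0.08394120629097923
core (array([469.9,  18.8]), array([50.5, 27.4]), -88.2, 'z', 62.3, 86)
sink (array([466.6,  19.9]), array([55.8, 44.9]), 14.6, 'z', 41.5, 77)
```

View pics/t3.png

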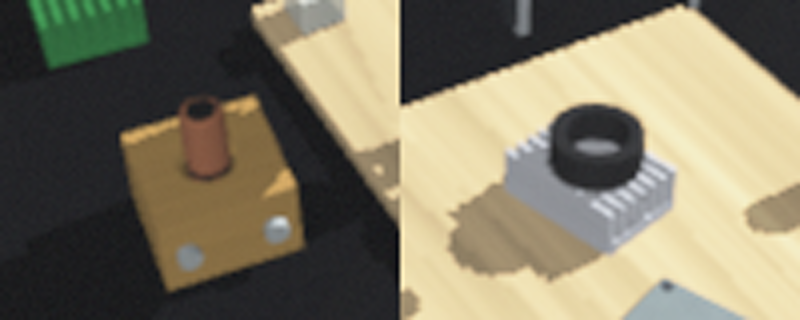

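Left crop: the tube stands in the bore, with the mark hidden at the block top. Right crop: the ring is still on the sink at (597,147). Tube top is measured at about 83 mm at most (expected 81), so it's seated. Now the ring.

Emit:
{"method": "jog_arm", "body": {"series": [[[1, 0.5, 20, 0, 0, 0, 85], [0, 0, 25, 0, 0, 0, 85], [0, 0, 25, 0, 0, 0, 85], [0, 0, 15, 0, 0, 0, 85], [0, 0, 4, 0, 0, 0, 80], [0, 0, 0, 0, 0, 0, 45], [0, 0, 0, 0, 0, 0, 45], [0, 0, 0, 0, 0, 0, 45], [0, 0, 0, 0, 0, 0, 45], [0, 0, 0, 0, 0, 0, 45]]]}}

```text
time_s: 11.35
eef_pos: [0.4838, 0.0185, 0.0444]
eef_rot: [0.001, 0.139, 0.99, -0.0]
wrist_force: [-1.2, -1.6, 6.4]
opening: 0.599
grasp_force: 63.2
```

Emit:
{"method": "jog_arm", "body": {"series": [[[0, 0, 0, 0, 0, 0, 45], [0, 0, -10, 0, 0, 0, 45], [0, 0, -20, 0, 0, 0, 45], [0, 0, -20, 0, 0, 0, 45], [0, 0, -15, 0, 0, 0, 45], [0, 0, 0, 0, 0, 0, 45], [0, 0, 0, 0, 0, 0, 45], [0, 0, 0, 0, 0, 0, 45], [0, 0, 0, 0, 0, 0, 45], [0, 0, 0, 0, 0, 0, 45]]]}}

```text
time_s: 12.35
eef_pos: [0.4819, 0.0191, 0.1072]
eef_rot: [-0.001, 0.139, 0.99, 0.0]
wrist_force: [-0.7, -0.3, -1.0]
opening: 0.606
grasp_force: 62.9
```

```bash
python3 go.py 484 -257.4 110
```

```text
t 12.35 pos [481.9  19.1 107.2] yaw 73.97 tilt [-0.0016  0.0004] grip 51.8 62.9
 shift now-axes [ -78.4 -265.2   -2.8]
```

Emit:
{"method": "jog_arm", "body": {"series": [[[-10, -33, -1, 0, 0, 0, 45], [-10, -33, -1, 0, 0, 0, 45], [-10, -33, -1, 0, 0, 0, 45], [-10, -33, 0, 0, 0, 0, 45], [-10, -33, 0, 0, 0, 0, 45], [-10, -33, 0, 0, 0, 0, 45], [-9, -33, 0, 0, 0, 0, 45], [-9, -34, 0, 0, 0, 0, 45], [0, 0, 0, 0, 0, 0, 45], [0, 0, 0, 0, 0, 0, 45]]]}}

```text
time_s: 13.35
eef_pos: [0.4838, -0.2576, 0.1103]
eef_rot: [-0.001, 0.14, 0.99, 0.0]
wrist_force: [-0.5, 1.1, -1.1]
opening: 0.604
grasp_force: 63.1
```

Run:
```python
from m import *; from go import go
go(484,-257.4,47)
for n in('scene','top'):
    c=snap(n);P=pts(c); print(n,'ring',rect(P,.484,-.2574,.035,.1,.135), 'tube',rect(P,.484,-.2574,.02,.055,.09)); print('sink',rect(P,.475,.0135,.06,.034,.05))
    if n=='scene': cv2.imwrite('pics/t4.png',cv2.resize(c['frame'][170:300,100:240],(560,520),interpolation=cv2.INTER_CUBIC))
```

```text
t 13.35 pos [ 483.8 -257.6  110.3] yaw 73.86 tilt [-0.0009  0.0011] grip 51.5 63.1
 shift now-axes [-0.2  0.3 63.3]
scene ring (array([ 484.7, -261.8]), array([57.1, 55.3]), -68.8, 'z', 124.7, 662) tube (array([ 487. , -260.5]), array([21.3, 18.2]), 83.5, 'z', 74.3, 160)
sink (array([478.3,  14.1]), array([82.9, 60.2]), 15.4, 'z', 39.6, 648)
top ring None tube None
sink (array([479.2,  17.6]), array([79.9, 55.9]), 14.6, 'z', 41.4, 235)
```

View pics/t4.png

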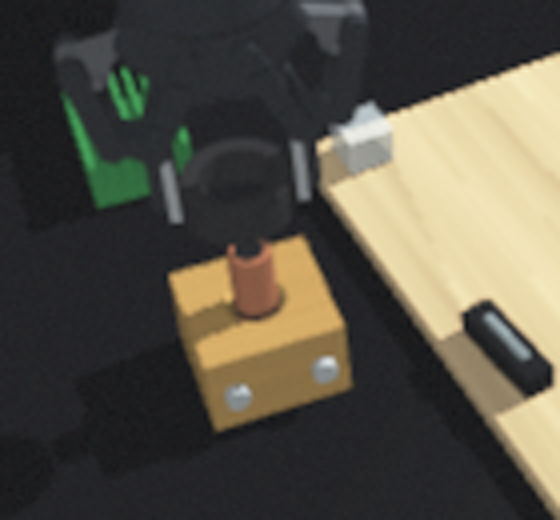

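The ring hangs level over the tube (tube at about (252,278), ring at about (240,185)), laterally aligned. Lower it.

Emit:
{"method": "jog_arm", "body": {"series": [[[0, 0, 10, 0, 0, 0, 45], [0, 0, 12, 0, 0, 0, 45], [0, 0, 6, 0, 0, 0, 45], [0, 0, 5, 0, 0, 0, 45], [0, 0, 5, 0, 0, 0, 45], [0, 0, 5, 0, 0, 0, 45], [0, 0, 5, 0, 0, 0, 45], [0, 0, 5, 0, 0, 0, 45], [0, 0, 0, 0, 0, 0, 45], [0, 0, 0, 0, 0, 0, 45]]]}}

```text
time_s: 14.45
eef_pos: [0.4842, -0.2572, 0.0579]
eef_rot: [-0.0, 0.139, 0.99, 0.0]
wrist_force: [-0.4, -0.1, -1.6]
opening: 0.6
grasp_force: 63.1
```

Emit:
{"method": "jog_arm", "body": {"series": [[[0, 0, 3, 0, 0, 0, 45], [0, 0, 2, 0, 0, 0, 45], [0, 0, 1, 0, 0, 0, 45], [0, 0, 1, 0, 0, 0, 45], [0, 0, 1, 0, 0, 0, 45], [0, 0, 0, 0, 0, 0, 45], [0, 0, 0, 0, 0, 0, 45], [0, 0, 0, 0, 0, 0, 45], [0, 0, 0, 0, 0, 0, 45], [0, 0, 0, 0, 0, 0, 45]]]}}

```text
time_s: 15.45
eef_pos: [0.4843, -0.2572, 0.05]
eef_rot: [0.0, 0.139, 0.99, -0.0]
wrist_force: [-0.9, -1.0, -0.8]
opening: 0.598
grasp_force: 63.1
```

Emit:
{"method": "jog_arm", "body": {"series": [[[0, 0, 1, 0, 0, 0, 45], [0, 0, 1, 0, 0, 0, 45], [0, 0, 0.5, 0, 0, 0, 45], [0, 0, 0, 0, 0, 0, 45], [0, 0, 0, 0, 0, 0, 45], [0, 0, 0, 0, 0, 0, 45], [0, 0, 0, 0, 0, 0, 45], [0, 0, 0, 0, 0, 0, 45], [0, 0, 0, 0, 0, 0, 45], [0, 0, 0, 0, 0, 0, 45]]]}}

```text
time_s: 16.45
eef_pos: [0.4843, -0.2572, 0.0475]
eef_rot: [-0.0, 0.139, 0.99, -0.0]
wrist_force: [-0.3, 0.4, -1.8]
opening: 0.598
grasp_force: 63.1
```

Emit:
{"method": "jog_arm", "body": {"series": [[[0, 0, 0.7, 0, 0, 0, 45], [0, 0, 0.7, 0, 0, 0, 45], [0, 0, 0.6, 0, 0, 0, 45], [0, 0, 0, 0, 0, 0, 45], [0, 0, 0, 0, 0, 0, 45], [0, 0, 0, 0, 0, 0, 45], [0, 0, 0, 0, 0, 0, 45], [0, 0, 0, 0, 0, 0, 45], [0, 0, 0, 0, 0, 0, 45], [0, 0, 0, 0, 0, 0, 45]]]}}

```text
time_s: 17.45
eef_pos: [0.4844, -0.2573, 0.0473]
eef_rot: [-0.0, 0.139, 0.99, -0.0]
wrist_force: [-6.6, 5.4, 14.8]
opening: 0.604
grasp_force: 64.8
```

Emit:
{"method": "jog_arm", "body": {"series": [[[0, 0, -1.2, 0, 0, 0, 45], [0, 0, 0, 0, 0, 0, 45], [0, 0, 0, 0, 0, 0, 60], [0, 0, 0, 0, 0, 0, 85], [0, 0, 0, 0, 0, 0, 85], [0, 0, 0, 0, 0, 0, 85], [0, 0, 0, 0, 0, 0, 85], [0, 0, -20, 0, 0, 0, 85], [0, 0, -35, 0, 0, 0, 85], [0, 0, -35, 0, 0, 0, 85]]]}}

```text
time_s: 18.45
eef_pos: [0.4837, -0.2568, 0.137]
eef_rot: [-0.001, 0.139, 0.99, 0.001]
wrist_force: [1.5, 0.3, 1.1]
opening: 0.998
grasp_force: 0.0
```

```bash
python3 go.py 478.9 17.3 110 104.6
```

```text
t 18.45 pos [ 483.7 -256.8  137. ] yaw 73.96 tilt [-0.0015  0.0013] grip 85.2 0.0
 shift now-axes [ 80.3 262.1  27. ]
 turn -0.535 then shift [-64.4 266.5  27. ]
```

Emit:
{"method": "jog_arm", "body": {"series": [[[0, 0, 0, 0, 0, -0.107, 85], [0, 0, 0, 0, 0, -0.107, 85], [0, 0, 0, 0, 0, -0.107, 85], [0, 0, 0, 0, 0, -0.107, 85], [0, 0, 0, 0, 0, -0.107, 85], [-8, 33, 3, 0, 0, 0, 85], [-8, 33, 3, 0, 0, 0, 85], [-8, 33, 3, 0, 0, 0, 85], [-8, 33, 3, 0, 0, 0, 85], [-8, 33, 3, 0, 0, 0, 85]]]}}

```text
time_s: 19.45
eef_pos: [0.4811, -0.0862, 0.1216]
eef_rot: [0.0, -0.127, 0.992, -0.0]
wrist_force: [0.6, -0.3, 1.3]
opening: 0.996
grasp_force: 0.0
```

Emit:
{"method": "jog_arm", "body": {"series": [[[-8, 33, 3, 0, 0, 0, 85], [-8, 33, 3, 0, 0, 0, 85], [-8, 35, 3, 0, 0, 0, 85], [0, 0, 0, 0, 0, 0, 85], [0, 0, 0, 0, 0, 0, 85], [0, 0, 0, 0, 0, 0, 85], [0, 0, 0, 0, 0, 0, 85], [0, 0, 0, 0, 0, 0, 85], [0, 0, 0, 0, 0, 0, 85], [0, 0, 0, 0, 0, 0, 85]]]}}

```text
time_s: 20.45
eef_pos: [0.4791, 0.0159, 0.1127]
eef_rot: [0.0, -0.127, 0.992, -0.0]
wrist_force: [-0.4, 0.9, 0.5]
opening: 0.999
grasp_force: 0.0
```

Run:
```python
from m import *; from go import go
go(478.9,17.3,18,104.6)
for n in('scene','top'):
    c=snap(n);P=pts(c); print(n,'ring',rect(P,.484,-.2574,.04,.057,.072), 'tube',rect(P,.484,-.2574,.016,.072,.09)); print('sink',rect(P,.478,.0155,.06,.034,.05))
    print('box',rect(P,.619,-.0165,.06,.034,.05));print('cold',rect(P,.43,.320,.09,.0095,.016));print('car',rect(P,.636,.275,.08,.009,.02))
    if n=='scene': cv2.imwrite('pics/t5.png',cv2.resize(np.hstack([c['frame'][190:300,100:230],c['frame'][130:240,220:350]]),(780,330),interpolation=cv2.INTER_CUBIC))
```

```text
t 20.45 pos [479.1  15.9 112.7] yaw 104.58 tilt [ 0. -0.] grip 85.3 0.0
 shift now-axes [-0.2  1.4 94.7]
 turn -0.0 then shift [-0.2  1.4 94.7]
scene ring (array([ 483.5, -259.9]), array([53.5, 53. ]), -64.1, 'z', 65.5, 360) tube (array([ 484.5, -260.2]), array([21.8, 21. ]), -8.2, 'z', 79.6, 98)
sink (array([477.8,  15. ]), array([83.5, 63.4]), 17.1, 'z', 39.4, 642)
box (array([618.7, -16.1]), array([73.5, 59.4]), 20.9, 'z', 40.8, 772)
cold (array([436.5, 318.5]), array([124.7,  83.1]), 13.4, 'z', 11.4, 662)
car (array([634.5, 273.6]), array([113. ,  81.8]), 15.6, 'z', 10.8, 201)
top ring (array([ 483.3, -256.4]), array([52.4, 52.2]), 46.9, 'z', 65.5, 196) tube (array([ 483.6, -255.9]), array([21.4, 18.8]), 1.0, 'z', 80.2, 53)
sink (array([458.9,  16.4]), array([54.6, 47.3]), -85.1, 'z', 41.3, 93)
box (array([644. , -16.4]), array([71.3, 37.6]), 67.6, 'z', 40.9, 138)
cold (array([436.8, 322.5]), array([122.1,  79.6]), 13.9, 'z', 12.0, 784)
car (array([635.7, 277.4]), array([112.4,  80. ]), 15.0, 'z', 11.6, 176)
```

View pics/t5.png

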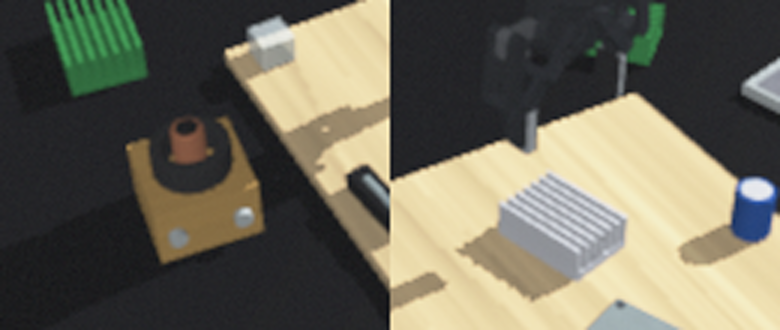

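The ring (about (190,155)) lies flat on the block round the tube. The sink is free under the open gripper at about (562,225).

Emit:
{"method": "jog_arm", "body": {"series": [[[0, 1, 20, 0, 0, 0, 85], [0, 0, 25, 0, 0, 0, 85], [0, 0, 25, 0, 0, 0, 85], [0, 0, 16, 0, 0, 0, 85], [0, 0, 8, 0, 0, 0, 85], [0, 0, 0, 0, 0, 0, 70], [0, 0, 0, 0, 0, 0, 45], [0, 0, 0, 0, 0, 0, 45], [0, 0, 0, 0, 0, 0, 45], [0, 0, 0, 0, 0, 0, 45]]]}}

```text
time_s: 21.55
eef_pos: [0.4798, 0.0171, 0.0198]
eef_rot: [0.001, -0.127, 0.992, -0.0]
wrist_force: [-0.8, 0.8, 5.7]
opening: 0.642
grasp_force: 65.2
```

Run:
```python
from m import *; from go import go
for n,b in(('scene',3.7),('top',-.8)):
    c=dict(np.load(n+'.npz'));P=pts(c); h=cv2.cvtColor(c['frame'],cv2.COLOR_BGR2HSV)
    m=(np.hypot(P[...,0]-.43,P[...,1]-.320)<.085)&(P[...,2]>.0095)&(P[...,2]<.016)&(h[...,1]<60)
    m=cv2.morphologyEx(m.astype(np.uint8),cv2.MORPH_OPEN,np.ones((3,3)))>0
    print(n,m.sum(),cv2.minAreaRect((P[m][:,:2]*1000).astype(np.float32)),'y bias',b)
go(430.5,320.4,60,103.7)
```

```text
scene 525 ((429.42779541015625, 317.3495788574219), (109.84817504882812, 82.66070556640625), 14.05904483795166) y bias 3.7
top 344 ((430.21929931640625, 320.2052307128906), (105.5342025756836, 76.8428726196289), 15.395439147949219) y bias -0.8
t 21.55 pos [479.8  17.1  19.8] yaw 104.63 tilt [ 0.0021 -0.0005] grip 54.8 65.2
 shift now-axes [-28.9 305.9 -40.2]
 turn 0.016 then shift [-23.9 306.3 -40.2]
```

Emit:
{"method": "jog_arm", "body": {"series": [[[0, 0, 0, 0, 0, 0, 45], [0, 0, -10, 0, 0, 0, 45], [0, 0, -20, 0, 0, 0, 45], [0, 0, -20, 0, 0, 0, 45], [0, 0, -20, 0, 0, 0, 45], [0, 0, 0, 0, 0, 0, 45], [0, 0, 0, 0, 0, 0, 45], [0, 0, 0, 0, 0, 0, 45], [0, 0, 0, 0, 0, 0, 45], [0, 0, 0, 0, 0, 0, 45]]]}}

```text
time_s: 22.55
eef_pos: [0.4781, 0.0174, 0.0877]
eef_rot: [-0.001, -0.127, 0.992, 0.0]
wrist_force: [0.1, -0.4, -3.7]
opening: 0.64
grasp_force: 64.5
```

```bash
python3 go.py 430.8 320.2 88 104.2
```

```text
t 22.55 pos [478.1  17.4  87.7] yaw 104.62 tilt [-0.0019  0.0004] grip 54.7 64.5
 shift now-axes [-3.070e+01  3.049e+02 -3.000e-01]
 turn 0.007 then shift [-2.840e+01  3.051e+02 -3.000e-01]
```

Emit:
{"method": "jog_arm", "body": {"series": [[[-3, 20, 0, 0, 0, 0, 45], [-3, 34, 0, 0, 0, 0, 45], [-3, 36, 0, 0, 0, 0, 45], [-3, 36, 0, 0, 0, 0, 45], [-3, 36, 0, 0, 0, 0, 45], [-3, 36, 0, 0, 0, 0, 45], [-4, 36, 0, 0, 0, 0, 45], [-4, 36, 0, 0, 0, 0, 45], [-4, 35, 0, 0, 0, 0, 45], [0, 0, 0, 0, 0, 0, 45]]]}}

```text
time_s: 23.55
eef_pos: [0.4298, 0.3234, 0.0883]
eef_rot: [-0.0, -0.129, 0.992, 0.001]
wrist_force: [0.1, -0.2, -2.9]
opening: 0.641
grasp_force: 64.8
```

Emit:
{"method": "jog_arm", "body": {"series": [[[0, 0, 10, 0, 0, 0, 45], [0, 0, 20, 0, 0, 0, 45], [0, 0, 15, 0, 0, 0, 45], [0, 0, 8, 0, 0, 0, 45], [0, 0, 4, 0, 0, 0, 45], [0, 0, 4, 0, 0, 0, 45], [0, 0, 0, 0, 0, 0, 45], [0, 0, 0, 0, 0, 0, 45], [0, 0, 0, 0, 0, 0, 45], [0, 0, 0, 0, 0, 0, 45]]]}}

```text
time_s: 24.55
eef_pos: [0.4312, 0.3202, 0.0282]
eef_rot: [0.0, -0.127, 0.992, 0.0]
wrist_force: [0.8, 0.4, -2.9]
opening: 0.641
grasp_force: 64.8
```

Run:
```python
from m import *; from go import go
go(430.8,320.2,20,104.2)
for n in('scene','top'):
    c=snap(n);P=pts(c); print('sink',rect(P,.431,.3185,.06,.038,.06)); print('box',rect(P,.619,-.0165,.06,.034,.05)); print('car',rect(P,.636,.275,.08,.009,.02))
    if n=='scene': cv2.imwrite('pics/t6.png',cv2.resize(c['frame'][90:210,290:440],(750,600),interpolation=cv2.INTER_CUBIC))
```

```text
t 24.55 pos [431.2 320.2  28.2] yaw 104.63 tilt [0.0009 0.0004] grip 54.8 64.8
 shift now-axes [0.4 0.1 8.2]
 turn 0.007 then shift [0.4 0.1 8.2]
sink (array([430.1, 312.1]), array([84.6, 75.8]), 14.3, 'z', 47.8, 421)
box (array([619.4, -17.3]), array([73.2, 59.1]), 23.7, 'z', 40.7, 774)
car (array([634.9, 272.6]), array([112.9,  82. ]), 14.8, 'z', 10.6, 199)
sink (array([435.5, 299.4]), array([83.9, 39.9]), 4.9, 'z', 47.8, 128)
box (array([619.5, -13.2]), array([72.1, 56.6]), 22.7, 'z', 41.2, 479)
car (array([626.6, 274.6]), array([133.6,  79.8]), 15.5, 'z', 11.5, 178)
```

View pics/t6.png

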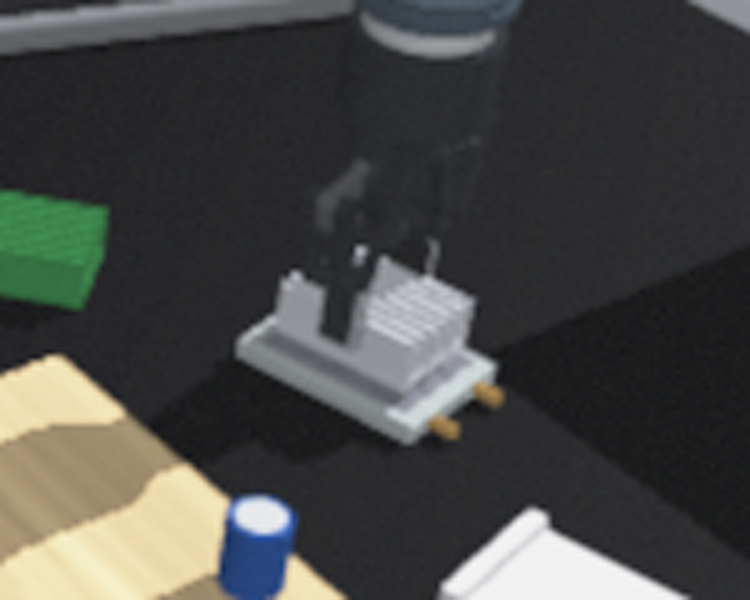

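The held sink hovers over the pad at about (385,320), squared with the plate. Lower it.

Emit:
{"method": "jog_arm", "body": {"series": [[[0, 0, 3, 0, 0, 0, 45], [0, 0, 2, 0, 0, 0, 45], [0, 0, 1, 0, 0, 0, 45], [0, 0, 1, 0, 0, 0, 45], [0, 0, 0.5, 0, 0, 0, 45], [0, 0, 0, 0, 0, 0, 45], [0, 0, 0, 0, 0, 0, 45], [0, 0, 0, 0, 0, 0, 45], [0, 0, 0, 0, 0, 0, 45], [0, 0, 0, 0, 0, 0, 45]]]}}

```text
time_s: 25.65
eef_pos: [0.4308, 0.32, 0.0202]
eef_rot: [0.0, -0.127, 0.992, -0.0]
wrist_force: [-0.6, 0.3, -3.3]
opening: 0.641
grasp_force: 64.8
```

Emit:
{"method": "jog_arm", "body": {"series": [[[0, 0, 0.7, 0, 0, 0, 45], [0, 0, 0.7, 0, 0, 0, 45], [0, 0, 0, 0, 0, 0, 45], [0, 0, 0, 0, 0, 0, 45], [0, 0, 0, 0, 0, 0, 45], [0, 0, 0, 0, 0, 0, 45], [0, 0, 0, 0, 0, 0, 45], [0, 0, 0, 0, 0, 0, 45], [0, 0, 0, 0, 0, 0, 45], [0, 0, 0, 0, 0, 0, 45]]]}}

```text
time_s: 26.65
eef_pos: [0.431, 0.32, 0.0198]
eef_rot: [0.0, -0.127, 0.992, -0.0]
wrist_force: [-3.4, -2.0, 7.6]
opening: 0.639
grasp_force: 66.1
```

Contact; release and lift clear.

Emit:
{"method": "jog_arm", "body": {"series": [[[0, 0, -0.7, 0, 0, 0, 45], [0, 0, 0, 0, 0, 0, 45], [0, 0, 0, 0, 0, 0, 62], [0, 0, 0, 0, 0, 0, 85], [0, 0, 0, 0, 0, 0, 85], [0, 0, 0, 0, 0, 0, 85], [0, 0, 0, 0, 0, 0, 85], [0, 0, -20, 0, 0, 0, 85], [0, 0, -35, 0, 0, 0, 85], [0, 0, -35, 0, 0, 0, 85]]]}}

```text
time_s: 27.65
eef_pos: [0.4302, 0.3196, 0.1099]
eef_rot: [-0.001, -0.127, 0.992, -0.0]
wrist_force: [0.6, 1.0, 0.5]
opening: 0.996
grasp_force: 0.0
```

```bash
python3 go.py 619.5 -13.6 105 112.7
```

```text
t 27.65 pos [430.2 319.6 109.9] yaw 104.62 tilt [-0.0018 -0.0008] grip 85.1 0.0
 shift now-axes [ -99.1 -370.2    4.9]
 turn -0.141 then shift [ -46.1 -380.5    4.9]
```

Emit:
{"method": "jog_arm", "body": {"series": [[[0, 0, 0, 0, 0, -0.07, 85], [0, 0, 0, 0, 0, -0.07, 85], [-5, -38, 0, 0, 0, 0, 85], [-5, -38, 0, 0, 0, 0, 85], [-5, -38, 0, 0, 0, 0, 85], [-5, -38, 0, 0, 0, 0, 85], [-5, -38, 0, 0, 0, 0, 85], [-5, -38, 0, 0, 0, 0, 85], [-4, -38, 0, 0, 0, 0, 85], [-4, -38, 0, 0, 0, 0, 85]]]}}

```text
time_s: 28.65
eef_pos: [0.5835, 0.0526, 0.1095]
eef_rot: [0.0, -0.196, 0.981, 0.0]
wrist_force: [0.1, -0.2, 0.1]
opening: 0.996
grasp_force: 0.0
```

Emit:
{"method": "jog_arm", "body": {"series": [[[-4, -38, 0, 0, 0, 0, 85], [-4, -38, 0, 0, 0, 0, 85], [0, 0, 0, 0, 0, 0, 85], [0, 0, 0, 0, 0, 0, 85], [0, 0, 0, 0, 0, 0, 85], [0, 0, 0, 0, 0, 0, 85], [0, 0, 0, 0, 0, 0, 85], [0, 0, 0, 0, 0, 0, 85], [0, 0, 0, 0, 0, 0, 85], [0, 0, 0, 0, 0, 0, 85]]]}}

```text
time_s: 29.65
eef_pos: [0.6196, -0.0128, 0.1096]
eef_rot: [0.0, -0.196, 0.981, -0.0]
wrist_force: [0.2, 0.4, 0.3]
opening: 0.993
grasp_force: 0.0
```

Run:
```python
from m import *; from go import go
go(619.5,-13.6,18,112.7)
for n in('scene','top'):
    c=snap(n);P=pts(c); print('sink',rect(P,.431,.3195,.06,.036,.06)); print('cold',rect(P,.431,.3195,.09,.0095,.016)); print('car',rect(P,.636,.275,.08,.009,.02))
```

```text
t 29.65 pos [619.6 -12.8 109.6] yaw 112.66 tilt [ 0.0001 -0.    ] grip 84.8 0.0
 shift now-axes [ 0.4 -0.7 91.6]
 turn -0.001 then shift [ 0.4 -0.7 91.6]
sink (array([430. , 317.5]), array([83. , 63.5]), 13.1, 'z', 40.1, 412)
cold (array([436.1, 318.6]), array([119.7,  80.7]), 13.6, 'z', 11.4, 247)
car (array([635. , 272.6]), array([112.9,  84.2]), 15.6, 'z', 10.7, 204)
sink (array([431.5, 320.3]), array([80.4, 57.4]), 15.2, 'z', 40.9, 303)
cold (array([437.2, 322.9]), array([122.7,  79.8]), 14.4, 'z', 12.0, 328)
car (array([635.5, 277.3]), array([114. ,  79.9]), 14.7, 'z', 11.5, 187)
```

Emit:
{"method": "jog_arm", "body": {"series": [[[0, -0.5, 20, 0, 0, 0, 85], [0, 0, 25, 0, 0, 0, 85], [0, 0, 23, 0, 0, 0, 85], [0, 0, 15, 0, 0, 0, 85], [0, 0, 8, 0, 0, 0, 85], [0, 0, 0, 0, 0, 0, 70], [0, 0, 0, 0, 0, 0, 45], [0, 0, 0, 0, 0, 0, 45], [0, 0, 0, 0, 0, 0, 45], [0, 0, 0, 0, 0, 0, 45]]]}}

```text
time_s: 30.75
eef_pos: [0.6209, -0.0137, 0.0199]
eef_rot: [0.001, -0.196, 0.981, -0.0]
wrist_force: [-0.4, -0.3, 5.3]
opening: 0.642
grasp_force: 66.3
```

Emit:
{"method": "jog_arm", "body": {"series": [[[0, 0, 0, 0, 0, 0, 45], [0, 0, -10, 0, 0, 0, 45], [0, 0, -20, 0, 0, 0, 45], [0, 0, -20, 0, 0, 0, 45], [0, 0, -20, 0, 0, 0, 45], [0, 0, 0, 0, 0, 0, 45], [0, 0, 0, 0, 0, 0, 45], [0, 0, 0, 0, 0, 0, 45], [0, 0, 0, 0, 0, 0, 45], [0, 0, 0, 0, 0, 0, 45]]]}}

```text
time_s: 31.75
eef_pos: [0.6191, -0.0134, 0.0873]
eef_rot: [-0.001, -0.196, 0.981, 0.0]
wrist_force: [0.1, 0.9, -2.7]
opening: 0.64
grasp_force: 65.8
```

```bash
python3 go.py 636 276.5 88 105
```

```text
t 31.75 pos [619.1 -13.4  87.3] yaw 112.64 tilt [-0.0019  0.0004] grip 54.7 65.8
 shift now-axes [-127.2  261.    -0.7]
 turn 0.133 then shift [-91.4 275.6  -0.7]
```

Emit:
{"method": "jog_arm", "body": {"series": [[[0, 0, 0, 0, 0, 0.067, 45], [0, 0, 0, 0, 0, 0.066, 45], [-11, 34, 0, 0, 0, 0, 45], [-11, 34, 0, 0, 0, 0, 45], [-11, 34, 0, 0, 0, 0, 45], [-11, 34, 0, 0, 0, 0, 45], [-11, 35, 0, 0, 0, 0, 45], [-12, 35, 0, 0, 0, 0, 45], [-12, 35, 0, 0, 0, 0, 45], [-12, 35, 0, 0, 0, 0, 45]]]}}

```text
time_s: 32.75
eef_pos: [0.6358, 0.2781, 0.0878]
eef_rot: [-0.0, -0.131, 0.991, -0.0]
wrist_force: [-0.0, -0.3, -1.8]
opening: 0.644
grasp_force: 65.6
```

Emit:
{"method": "jog_arm", "body": {"series": [[[0, 0, 0, 0, 0, 0, 45], [0, 0, 10, 0, 0, 0, 45], [0, 0, 20, 0, 0, 0, 45], [0, 0, 18, 0, 0, 0, 45], [0, 0, 8, 0, 0, 0, 45], [0, 0, 4, 0, 0, 0, 45], [0, 0, 0, 0, 0, 0, 45], [0, 0, 0, 0, 0, 0, 45], [0, 0, 0, 0, 0, 0, 45], [0, 0, 0, 0, 0, 0, 45]]]}}

```text
time_s: 33.75
eef_pos: [0.6367, 0.2768, 0.0294]
eef_rot: [0.001, -0.131, 0.991, 0.0]
wrist_force: [-0.1, 0.2, -1.6]
opening: 0.643
grasp_force: 65.6
```

Run:
```python
from m import *; from go import go
go(636,276.6,13,105)
for n in('scene','top'):
    c=snap(n);P=pts(c); print('box',rect(P,.636,.275,.06,.04,.06))
    if n=='scene': cv2.imwrite('pics/t7.png',cv2.resize(c['frame'][150:260,350:480],(709,600),interpolation=cv2.INTER_CUBIC))
```

```text
t 33.75 pos [636.7 276.8  29.4] yaw 105.03 tilt [0.0015 0.0003] grip 54.9 65.6
 shift now-axes [ 0.8 -0.  16.4]
 turn 0.0 then shift [ 0.8 -0.  16.4]
box (array([636.2, 270.8]), array([79.1, 73. ]), -75.3, 'z', 49.6, 454)
box (array([624. , 249.6]), array([41. , 29.8]), 5.0, 'z', 50.0, 105)
```

View pics/t7.png

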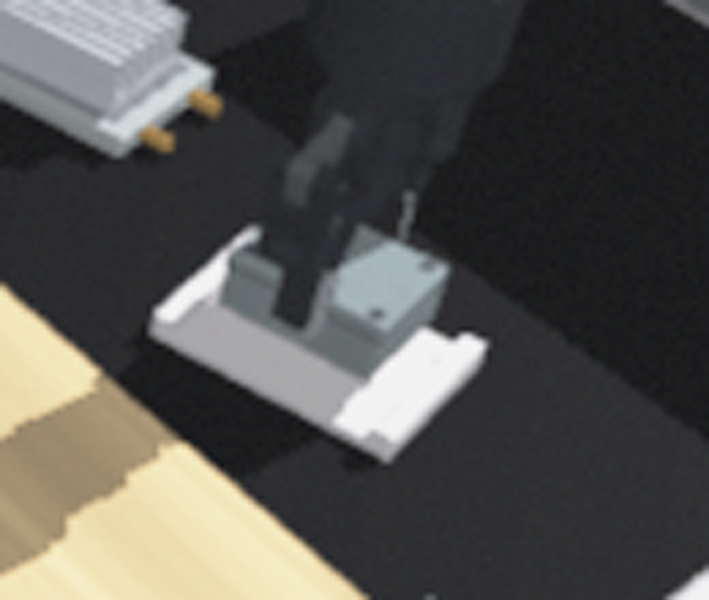

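The held box hovers between the rails at about (335,310), squared with the carrier. Lower it.

Emit:
{"method": "jog_arm", "body": {"series": [[[0.5, 0, 4, 0, 0, 0, 45], [0, 0, 4, 0, 0, 0, 45], [0, 0, 3, 0, 0, 0, 45], [0, 0, 2, 0, 0, 0, 45], [0, 0, 1, 0, 0, 0, 45], [0, 0, 1, 0, 0, 0, 45], [0, 0, 0.7, 0, 0, 0, 45], [0, 0, 0, 0, 0, 0, 45], [0, 0, 0, 0, 0, 0, 45], [0, 0, 0, 0, 0, 0, 45]]]}}

```text
time_s: 34.85
eef_pos: [0.6358, 0.2766, 0.0129]
eef_rot: [0.0, -0.131, 0.991, 0.0]
wrist_force: [0.4, 0.3, -1.7]
opening: 0.637
grasp_force: 65.6
```

Emit:
{"method": "jog_arm", "body": {"series": [[[0, 0, 0.7, 0, 0, 0, 45], [0, 0, 0.7, 0, 0, 0, 45], [0, 0, 0, 0, 0, 0, 45], [0, 0, 0, 0, 0, 0, 45], [0, 0, 0, 0, 0, 0, 45], [0, 0, 0, 0, 0, 0, 45], [0, 0, 0, 0, 0, 0, 45], [0, 0, 0, 0, 0, 0, 45], [0, 0, 0, 0, 0, 0, 45], [0, 0, 0, 0, 0, 0, 45]]]}}

```text
time_s: 35.85
eef_pos: [0.6358, 0.2766, 0.0128]
eef_rot: [0.0, -0.131, 0.991, -0.0]
wrist_force: [-4.4, -2.1, 7.2]
opening: 0.642
grasp_force: 66.8
```

Emit:
{"method": "jog_arm", "body": {"series": [[[0, 0, -0.7, 0, 0, 0, 45], [0, 0, 0, 0, 0, 0, 45], [0, 0, 0, 0, 0, 0, 62], [0, 0, 0, 0, 0, 0, 85], [0, 0, 0, 0, 0, 0, 85], [0, 0, 0, 0, 0, 0, 85], [0, 0, 0, 0, 0, 0, 85], [0, 0, -20, 0, 0, 0, 85], [0, 0, -35, 0, 0, 0, 85], [0, 0, -40, 0, 0, 0, 85]]]}}

```text
time_s: 36.85
eef_pos: [0.6344, 0.2762, 0.1063]
eef_rot: [-0.002, -0.131, 0.991, -0.0]
wrist_force: [0.3, 0.5, 0.9]
opening: 0.996
grasp_force: 0.0
```

Emit:
{"method": "jog_arm", "body": {"series": [[[0, -10, -20, 0, 0, 0, 85], [0, -30, -20, 0, 0, 0, 85], [0, -35, 0, 0, 0, 0, 85], [0, -35, 0, 0, 0, 0, 85], [0, -35, 0, 0, 0, 0, 85], [0, -35, 0, 0, 0, 0, 85], [0, 0, 0, 0, 0, 0, 85], [0, 0, 0, 0, 0, 0, 85], [0, 0, 0, 0, 0, 0, 85], [0, 0, 0, 0, 0, 0, 85]]]}}

```text
time_s: 37.85
eef_pos: [0.682, 0.104, 0.147]
eef_rot: [-0.0, -0.131, 0.991, 0.0]
wrist_force: [0.3, -0.4, -0.4]
opening: 0.995
grasp_force: 0.0
```

Run:
```python
from m import *
for n in('scene','top'):
    c=snap(n);P=pts(c); print(n)
    for k,a in dict(box=(.636,.275,.06,.028,.05),car=(.636,.275,.08,.009,.02),sink=(.431,.3195,.06,.036,.06),cold=(.431,.3195,.09,.0095,.016),ring=(.484,-.2574,.04,.057,.072),tube=(.484,-.2574,.016,.072,.09),block=(.482,-.2574,.06,.038,.05),cap=(.5435,.149,.03,.045,.06)).items(): print(k,rect(P,*a))
    cv2.imwrite(f'pics/end_{n}.png',cv2.resize(c['frame'],(800,600),interpolation=cv2.INTER_CUBIC))
```

```text
scene
box (array([635.2, 272.1]), array([72.7, 58.8]), 12.8, 'z', 33.5, 553)
car (array([635. , 273.1]), array([113. ,  81.1]), 15.4, 'z', 11.5, 328)
sink (array([425.3, 316.6]), array([72.1, 65.4]), 14.9, 'z', 40.0, 295)
cold (array([414.7, 280.8]), array([74.3, 30. ]), -3.4, 'z', 11.6, 104)
ring (array([ 483.4, -259.3]), array([53.7, 52.7]), -34.2, 'z', 65.5, 362)
tube (array([ 484. , -259.9]), array([21.2, 20.4]), -89.3, 'z', 79.6, 95)
block (array([ 481.9, -260. ]), array([75. , 70.7]), -7.7, 'z', 44.2, 492)
cap (array([544.5, 145.9]), array([31.6, 31.1]), 64.0, 'z', 50.9, 117)
top
box (array([646.2, 299.7]), array([36.6, 17. ]), 14.6, 'z', 34.9, 57)
car (array([678.1, 316.8]), array([24.8, 10.7]), -74.5, 'z', 11.9, 26)
sink None
cold (array([464.9, 367.6]), array([20.8,  9.5]), -9.2, 'z', 11.5, 13)
ring (array([ 482.6, -256.2]), array([52.8, 51.2]), -86.8, 'z', 65.9, 197)
tube (array([ 484.6, -256.3]), array([20.1, 19.9]), 87.3, 'z', 80.2, 52)
block (array([ 482.5, -257.1]), array([71.4, 70.6]), -7.2, 'z', 44.4, 344)
cap None
```

View pics/end_scene.png

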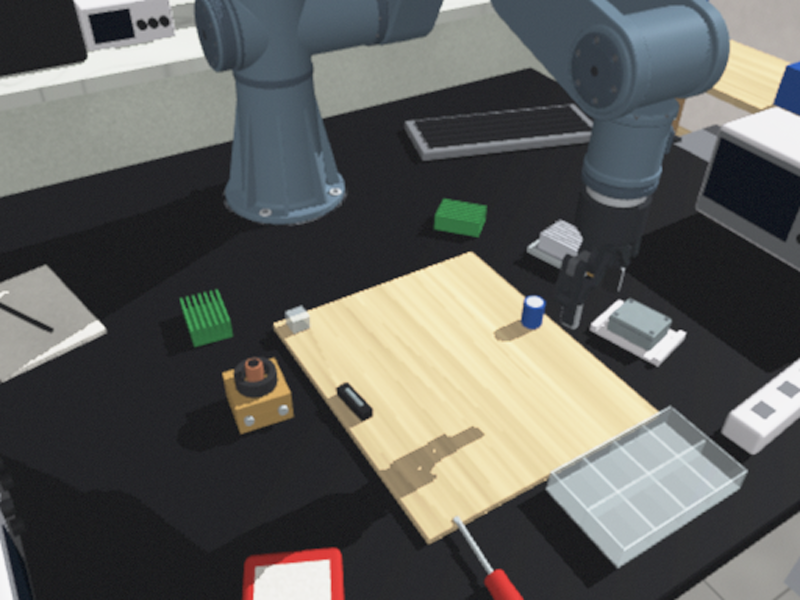

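Every part is in place: ring and tube on the block (256,375), box in the carrier (640,323), sink on the plate (558,240), can unmoved (534,312). The gripper is clear of everything.

```bash
python3 -c "
from bench import ctrl; print(ctrl.hand_in())"
```

```text
the job is handed in; nothing more can be done
None
```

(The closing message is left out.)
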